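# Hang the slide rack on the dryer and set its temperature dial

## Task

Hang the rack of glass slides on the slide dryer: lower it until its bar lies in both hooks, and only then let go of it. After that, turn the dial on the dryer's sloping panel until its white pointer is at the red mark, and let go. Keep the rack upright and do not disturb the bottle, petri dish and timer.

Things in the scene. Friction and masses are not known exactly. Their poses are not given: they have to be found in the camera images.
- dryer: Blue-grey slide dryer, fixed, in one of two spots, turned up to 0.15 rad. Origin: on the table, mid-width; x to its back, y to its left, z up. Footprint x -35 to 95, y -155 to 155 mm. Right part (y -155 to 35): base with dark warm plate, top z 18; two wire hooks over it. Left part (y 35 to 155): control box, panel sloping 25 degrees from z 63 at the front (x -34) to z 116 (x 80).
- hook_left (a point): Where the axis of the rack's bar lies when seated in the left hook: dryer frame (0, -2, 134) mm. Each hook is a 6 mm steel wire bent to an upward V (sides at 45 degrees, in the dryer's x-z plane), 39 mm wide at the top between wire axes, tips up to z 147 mm; behind it the wire goes down to the base at x +40 mm.
- hook_right (a point): The same for the right hook: dryer frame (0, -128, 134) mm. The hooks are 126 mm apart. Axes as the dryer's.
- dial_grip (a point): On the dial's axis, 30 mm out from the panel, 5 mm below the top of its bar grip: a good place for the middle of the finger pads. Axes as the dryer's. The dial's axis meets the panel at dryer (20, 95, 88) mm and leans 25 degrees from vertical towards the robot side: out of the panel is (-sin 25, 0, cos 25) in the dryer's axes.
- dial (a joint): Dial angle, rad: 0 = white pointer straight up the slope, grows clockwise seen facing the panel, -2.36 to 2.36; stays where left (0.04 N m friction); starts -0.9 to -0.3. Black disc, 39 mm diameter, with a bar grip 38 long, 12 wide, its top 35 mm from the panel (disc top 7 mm). The bar lies along the pointer: a white line on the top of one half and down that end. Scale lines every 15 degrees.
- mark_ring (a joint): Angle of the red mark, same sense and zero as the dial. A red tab, 5 mm wide, on a flat white ring round the dial, 20 to 31 mm from the axis; touching cannot move it. Between 0.2 and 0.8, and stays there.
- dial_tip (a point): Point that turns with the dial: 30 mm from its axis in the direction of the white pointer, 6 mm out from the panel.
- mark_tip (a point): Point in the direction of the red mark: 30 mm from the dial's axis, 6 mm out from the panel. dial_tip meets it when the pointer is at the mark.
- rack: Loose steel slide rack, 0.17 to 0.35 kg, standing upright, same front and back. Origin: centre of its underside; z up, y along its bar. Foot tray 44 (x) x 94 (y) mm; wire ends at y +-43 lead up to a round bar, 8 mm diameter, axis 95 mm above the foot, ending in 14 mm caps at y +-78 to 82. The hooks take it at |y| 46 to 77. Blue grip tab on the bar's middle, 24 (x) x 12 (y), up to z 146.
- rack_grip (a point): Middle of the grip, on the blue tab 130 mm above the rack's foot and 35 mm above the bar's axis; rack axes. Pinch it from above with the fingers closing along the rack's y (the bar's direction); the tool may lean back towards the robot, as a room shelf (board 0.50 to 0.52 m above the table, from x 0.59 m on) hangs close behind.
- bar_a (a point): Point on the bar's axis at y +63 mm of the rack, to lie in one hook (either one).
- bar_b (a point): Point on the bar's axis at y -63 mm of the rack, to lie in the other hook.
- green_dropper: Bystander: white dropper bottle with a green cap, 24 mm diameter, 68 mm tall; origin centre of its underside.
- petri_dish: Bystander: petri dish, 63 mm diameter, 16 mm tall; origin centre of its underside.
- timer: Bystander: white lab timer with three keys, 66 x 66 x 19 mm; origin centre of its underside.

How it is judged (in metres and radians):
On the way, in this order (a step that is already met when the one before it is completed fails the run):
1. the rack's bar lies in both hooks while the fingers still hold the rack (x of bar_a in the frame of dryer between -0.007 and 0.007 m and z of bar_a in the frame of dryer between 0.129 and 0.139 m and x of bar_b in the frame of dryer between -0.007 and 0.007 m and z of bar_b in the frame of dryer between 0.129 and 0.139 m and y of rack_grip in the frame of dryer between -0.083 and -0.047 m and contact force between the fingers and rack above 0.5 N), for 0.2 s.
2. the rack is let go and hangs in both hooks (x of bar_a in the frame of dryer between -0.007 and 0.007 m and z of bar_a in the frame of dryer between 0.129 and 0.139 m and x of bar_b in the frame of dryer between -0.007 and 0.007 m and z of bar_b in the frame of dryer between 0.129 and 0.139 m and y of rack_grip in the frame of dryer between -0.083 and -0.047 m and contact force between the fingers and rack below 0.1 N), for 0.2 s.
3. the dial's pointer is at the red mark (within 7 degrees) (distance between dial_tip and mark_tip below 0.00366 m), for 0.2 s.
At the end, for the whole second after the job is handed in: The rack hangs at rest and upright (within 0.2 rad) with its bar in both hooks (each end within 7 mm in the dryer's x and 5 mm in height of its seat, the rack's middle within 18 mm of midway between the hooks), released; the dial stands still with its pointer within 7 degrees of the red mark (all of step 2 and distance between dial_tip and mark_tip below 0.00366 m and angle between rack's own z axis and vertical below 0.2 rad and linear speed of rack below 0.05 m/s and velocity of joint dial between -0.05 and 0.05 rad/s); the robot touches nothing.
It fails at once if a bystander (bottle, petri dish or timer) is moved more than 25 mm or tipped (distance of any of green_dropper, petri_dish, timer from where it was at the start of the episode above 0.025 m or angle between any of green_dropper, petri_dish, timer's own z axis and vertical above 0.5 rad).
It fails at once if the rack is tipped more than 0.7 rad (angle between rack's own z axis and vertical above 0.7 rad).
It also fails if it takes over 54 s, if anything falls off the work surface, if the arm or the gripper's body presses on something with over 40 N, if the wrist force passes 120 N, or if a joint passes its speed limit or range.

## Robot

A 6-joint arm with a two-finger parallel gripper is mounted at the origin on a cart in front of the work surface, level with it; the furniture and walls round the work are solid. World frame = base frame: x ahead of the robot, y to its left, z up, the work surface at z = 0. Lengths are in m, angles in degrees, forces in N, time in s.
With the tool pointing down it reaches from about 0.35 to 0.875 m from the base axis. Payload 4.2 kg.
Tool frame: the origin (TCP) lies at the very end of the fingers, on their centre line; the grasp point (between the pads) lies 19 mm behind it; z points along the fingers, y is the line along which they close (so a half turn about z gives the same grasp; the last joint's range is limited). The gripper opens to 87 mm and grips with 3 to 60 N. Pads are 19 mm wide; open, the fingers measure 117 mm over their backs; the gripper's body (75 mm by 190 mm) begins 51 mm behind the grasp point.
Start: joints at [78.071, 22.042, 0.453, 0, -68.411, -14.817], TCP at [0.281, 0.558, 0.202] pointing down, gripper open.
Joint ranges: [-179.83, 179.83], [-69.29, 118.12], [-61.27, 80.66], [-181.25, 117.63], [-171.15, -9.14], [-177.46, 177.46]. Speed limits (degrees/s): [159.86, 159.86, 180, 180, 180, 180].

## Interface

Orientations are given as a 3x3 rotation matrix whose columns are the frame's x, y, z axes.
In Python, from station import sense, cams, r gives the robot as it stands. The module is installed in compiled form; this text tells all that it offers.
- The arm moves only by the tool step_arm, never from a script. Its argument "targets" is text: rows parted by semicolons, each of 4 numbers parted by spaces: the shift along the tool's x, y, z in cm, then the turn about the tool's z in degrees. In form: x y z turn; .... A call has 1 to 12 rows; each row shifts and turns the commanded pose from where the row before left it, along the tool's axes as they then stand; what a row does not reach is not made up. A row lasts 1/12 s, in which the tool goes at most 41.7 mm and 7.16 degrees, less where a joint would pass 70% of its speed; a pose out of reach is approached as far as the arm can. A call with a gripper value outside its range is refused whole. "claw" is the finger opening in cm, from 0 to 8.7, set as the call begins (left out, the last holds). The fingers move at their own pace and stop on an object; the grip force is fixed at half the most. Time passes only in rows, so rows that do not move let the fingers close. It gives the time, the measured TCP pose, the force, the opening and the grip force at its end, in the units of the state.
- sense(): the state, without advancing time (a new reading comes with each control period).
- cams.capture(name): name is "scene" or "top"; returns a dict with "frame" (384x512x3 uint8, blue, green, red), "vertical_fov" (degrees; the focal length in pixels is half the picture's height over the tangent of half this angle, whatever the lens; pixels are square), "cx", "cy" (the principal point, pixels), "eye" and "rotation" of the camera in the world. Camera axes: x right, y down, z forward; pixel columns grow to the right and rows downward; lengths in m; the calibration is good to about 2 mm. A picture is of the moment at which its call begins. There is no depth.
- r.finish_job(): hands the job in; it is judged then, once.
The state is a dict: "time_s": time; "joints": joint angles; "joint_velocities": joint speeds; "effort": joint torques, N m; "tcp_pos": TCP position; "ee_rot": TCP orientation; "wrist_force": force on the tool from outside, world axes, zero at the start; "moment": the same for the moment, N m; "gripper_width": opening from 0.0 (shut) to 1.0 (fully open); "gripper_force": force on a finger pad.
Only numpy, scipy, OpenCV 4.12 (cv2) and the standard library are available. Lean on these libraries where they do the work, as an engineer would, in place of code of your own. Each camera call takes 0.05 s, during which the arm holds its last target. There are 200 camera calls.

## Working session

There is one attempt and no reset: what is moved stays moved. The work goes in short steps, Python scripts to look and compute and a tool call to move; the robot and the scene stay as the last step left them, time stands still between calls to the robot, and variables do not carry over. Pictures are saved under pics/ and viewed, at most 10 in all, crops included, and the job is handed in when it is done.

Besides the shell and the picture viewer there is one more tool, called as name(argument=value, ...) on one line, values as JSON. step_arm: Moves the arm, as the interface text tells. Its arguments: {"type":"object","properties":{"targets":{"type":"string"},"claw":{"type":"number"}},"required":["targets"]}

```bash
mkdir -p pics
cat > h.py <<'E'
import numpy as np, cv2
from station import sense, cams, r
def cap(name, fn=None):
    c=cams.capture(name)
    if fn: cv2.imwrite('pics/'+fn, c['frame'])
    return c
def par(c):
    h=c['frame'].shape[0]; f=h/2/np.tan(np.radians(c['vertical_fov'])/2)
    return f,c['cx'],c['cy'],np.array(c['eye']),np.array(c['rotation'])
def ray(c,u,v):
    f,cx,cy,e,R=par(c); return e,R@np.array([(u-cx)/f,(v-cy)/f,1])
def atz(c,u,v,z):
    e,d=ray(c,u,v); return e+d*(z-e[2])/d[2]
def proj(c,P):
    f,cx,cy,e,R=par(c); p=(np.atleast_2d(P)-e)@R; return np.c_[cx+f*p[:,0]/p[:,2],cy+f*p[:,1]/p[:,2]]
E
python3 - <<'E'
from h import *
for n in('scene','top'):
    c=cap(n,n+'0.png'); print(n,[np.round(x,3) for x in par(c)])
s=sense();print(s['tcp_pos'],s['ee_rot'],s['time_s'])
E
```

```text
scene [np.float64(358.608), np.float64(254.952), np.float64(187.895), array([-0.129, -0.977,  0.748]), array([[ 0.806, -0.315,  0.501],
       [-0.592, -0.431,  0.681],
       [ 0.001, -0.845, -0.534]])]
top [np.float64(359.697), np.float64(263.34), np.float64(196.132), array([ 0.279, -0.153,  1.23 ]), array([[-0.015, -0.983,  0.182],
       [-1.   ,  0.012, -0.02 ],
       [ 0.017, -0.183, -0.983]])]
[0.28099849 0.55763205 0.20067326] [[ 8.92931795e-01 -4.50191290e-01 -7.82017261e-04]
 [-4.50191958e-01 -8.92930029e-01 -1.77866645e-03]
 [ 1.02453450e-04  1.94028571e-03 -9.99998112e-01]] 0.1
```

View pics/scene0.png

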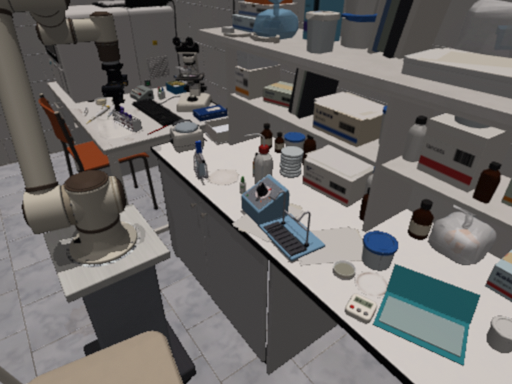

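View pics/top0.png

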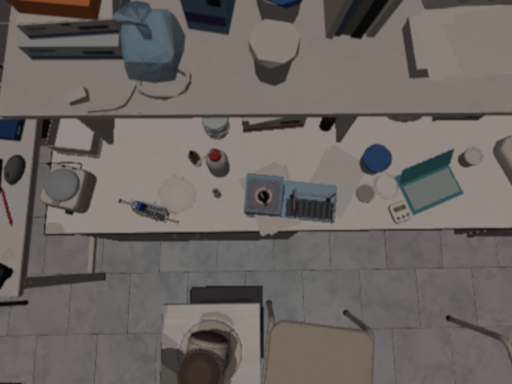

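The scene view shows the rack near (200,160), the dryer near (285,220) and the timer at (361,307). In the top view the rack is at (150,211), the dryer spans (245–336, 175–220), the dropper is at (217,193), and the timer and dish are at (400,211) and (386,187). Next I'll take enlarged crops.

Run:
```python
from h import *
t=cv2.imread('pics/top0.png'); s=cv2.imread('pics/scene0.png')
def cr(im,u,v,w,h,k): return cv2.resize(im[v:v+h,u:u+w],None,fx=k,fy=k,interpolation=cv2.INTER_CUBIC)
g=lambda x:np.clip(x.astype(float)*1.5,0,255).astype('uint8')
A=cr(t,240,170,100,60,8); cv2.imwrite('pics/a.png',g(A))
B=np.hstack([cr(t,110,190,80,40,5),cr(s,180,130,80,40,5)])
C=cr(s,230,170,100,50+40,4); C=np.hstack([C,np.zeros((360,400,3),'uint8')])
D=cr(t,240,170,50,50,7)
C[:350,410:760]=D
cv2.imwrite('pics/b.png',g(np.vstack([B,C])))
```

```text
(no output)
```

View pics/a.png

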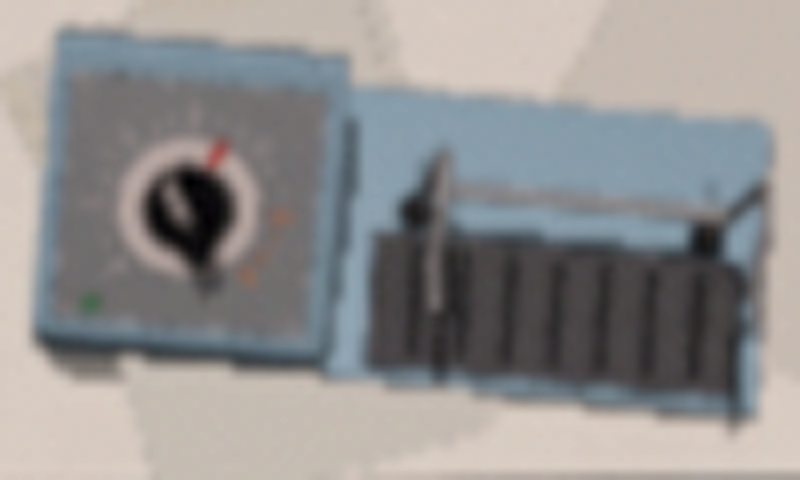

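View pics/b.png

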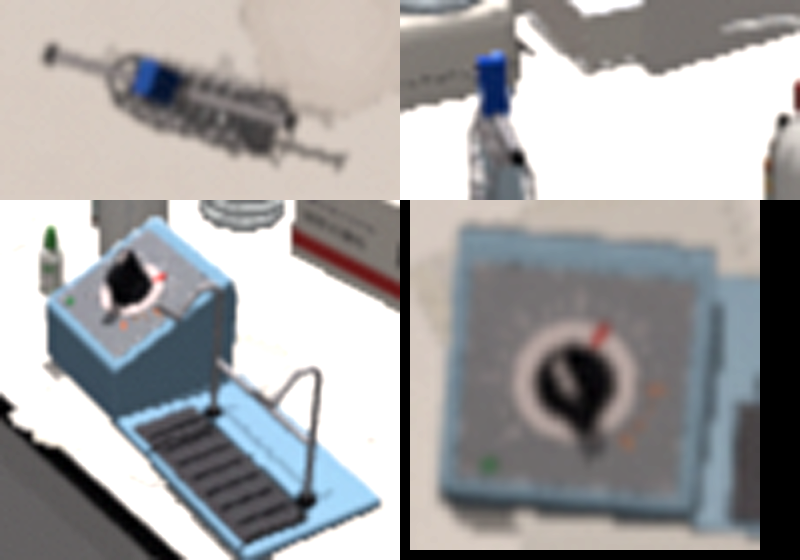

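The crops show these features, in top-image pixels:
- **Dryer:** corners at about (247.7,173.5), (283.7,176.9), (245,211.9), (279.7,214.4), (336.5,185.2) and (334.6,221.9).
- **Red mark:** (267.3,189.2).
- **Pointer:** runs up and to the left, near (262,195).
- **Rack:** caps at (120,200.6) and (179,221.6).

Next I'll fit the poses.

```bash
cat >> h.py <<'E'
from scipy.optimize import least_squares
def T(p,P):
    c,s=np.cos(p[2]),np.sin(p[2]); P=np.atleast_2d(P).astype(float)
    return P@np.array([[c,-s,0],[s,c,0],[0,0,1]]).T+[p[0],p[1],0]
E
python3 - <<'E'
from h import *
t=cap('top'); s=cap('scene')
P=np.array([[95,155,116],[95,35,116],[-35,155,63],[-35,35,63],[95,-155,18],[-35,-155,18]])/1e3
U=np.array([[247.7,173.5],[283.7,176.9],[245,211.9],[279.7,214.4],[336.5,185.2],[334.6,221.9]])
x=least_squares(lambda p:(proj(t,T(p,P))-U).ravel(),[.5,-.2,0]); p=x.x
print('dryer',p.round(4),x.fun.round(1))
Rk=np.array([[0,.08,.095],[0,-.08,.095],[0,0,.146]])
V=np.array([[120,200.6],[179,221.6],[140.8,205.5]])
def f(q): return np.r_[(proj(t,T(q,Rk))-V).ravel(),(proj(s,T(q,Rk[1:]))-[[203.6,161.6],[198,141]]).ravel()]
y=least_squares(f,[.5,.3,-.3]); q=y.x
print('rack',q.round(4),y.fun.round(1))
print('hooks',T(p,[[0,-.002,.134],[0,-.128,.134],[0,-.065,.134]]).round(3))
a=np.radians(25); n=np.array([-np.sin(a),0,np.cos(a)]); up=np.array([np.cos(a),0,np.sin(a)]); rt=np.array([0,-1,0]); o=np.array([.02,.095,.088])
print('grip',T(p,o+.03*n).round(4))
# red mark and pointer
def ang(c,u,v,h):
    e,d=ray(c,u,v); O=T(p,o+h*n)[0]; R=lambda w:T([0,0,p[2]],w)[0]
    X=e+d*((O-e)@R(n))/(d@R(n))-O; return np.degrees(np.arctan2(X@R(rt),X@R(up))),np.linalg.norm(X)
print('mark',ang(t,267.3,189.2,.002),ang(s,230+158/4,170+78/4,.002))
for u,v in[(166,180),(175,200),(185,215)]: print('ptr',ang(t,240+u/8,170+v/8,.035))
print('dial centre px',proj(t,T(p,[o,o+.035*n])).round(1), proj(s,T(p,[o,o+.035*n])).round(1))
for z,(u,v) in((.068,(217,193)),(.019,(400,211)),(.016,(386,187))): print(atz(t,u,v,z).round(3))
print('shelf ok', sense()['gripper_width'])
E
```

```text
dryer [ 0.4584 -0.2695 -0.0882] [-1.1 -2.2  0.4 -2.7 -1.2  2.   0.8  2.3  0.3 -0.   0.8  0.6]
rack [ 0.4508  0.1901 -0.3257] [ 4.4  1.2 -7.2 -4.4  2.3  1.5 -1.1  1.6 -0.3  1.5]
hooks [[ 0.458 -0.271  0.134]
 [ 0.447 -0.397  0.134]
 [ 0.453 -0.334  0.134]]
grip [[ 0.474  -0.1755  0.1152]]
mark (np.float64(19.48885778556688), np.float64(0.030242920273546404)) (np.float64(24.23870138222383), np.float64(0.030558577100931753))
ptr (np.float64(-22.257068772543423), np.float64(0.026136732469667384))
ptr (np.float64(-19.49196168476149), np.float64(0.017445074085259676))
ptr (np.float64(-7.8965543052430185), np.float64(0.010820495837550929))
dial centre px [[263.5 197.4]
 [263.3 200.2]] [[261.3 193.2]
 [257.6 186.4]]
[ 0.507 -0.025  0.068]
[ 0.446 -0.644  0.019]
[ 0.531 -0.604  0.016]
shelf ok 1.0003373502964283
```

The object at (179,221.6) was the cap's shadow. The real right cap is at about (167.5,213.5). I'll refit with the half-pixel correction and add scene-view points.

Run:
```python
from h import *
t=cap('top'); s=cap('scene')
px=lambda L,o,k:(np.array(L)+.5)/k-.5+np.array(o)
P=np.array([[95,155,116],[95,35,116],[-35,155,63],[-35,35,63],[95,-155,18],[-35,-155,18],[40,-2,18],[40,-128,18],[20,95,88]])/1e3
U=px([[62,28],[350,55],[40,335],[318,355],[772,122],[757,415],[415,212],[708,240],[190,205]],[240,170],8)
P2=np.array([[95,155,116],[95,35,116],[-35,155,63],[-35,35,63],[95,-155,18],[40,-2,18],[40,-128,18],[20,95,88]])/1e3
U2=px([[155,22],[235,87],[48,105],[115,168],[380,303],[212,210],[305,300],[131,87]],[230,170],4)
F=lambda p:np.r_[(proj(t,T(p,P))-U).ravel(),(proj(s,T(p,P2))-U2).ravel()]
x=least_squares(F,[.5,-.2,0],loss='soft_l1'); p=x.x
r_=F(p).reshape(-1,2)
print('dryer',p.round(4));print(r_[:9].T.round(1));print(r_[9:].T.round(1))
Rk=np.array([[0,.08,.095],[0,-.08,.095],[0,0,.146]])
V=px([[50,53],[290,120],[157,80]],[110,190],5)
V2=px([[118,158],[90,54]],[180,130],5)
f=lambda q:np.r_[(proj(t,T(q,Rk))-V).ravel(),(proj(s,T(q,Rk[1:]))-V2).ravel()]
y=least_squares(f,[.5,.3,-.3]); q=y.x
print('rack',q.round(4),np.degrees(q[2]),y.fun.round(1))
print('hooks',T(p,[[0,-.002,.134],[0,-.128,.134],[0,-.065,.134]]).round(3))
a=np.radians(25); n=np.array([-np.sin(a),0,np.cos(a)]); o=P[-1]
print('grip',T(p,o+.03*n).round(4))
```

```text
dryer [ 0.4621 -0.2679 -0.1008]
[[-0.8  0.7 -1.3  0.5  0.6  0.6  0.  -0.1 -0.2]
 [-3.4 -3.5  0.8  1.5 -0.1  0.6  0.4  0.1  0.7]]
[[ 3.2  2.8 -2.1 -1.1  0.9 -0.2 -0.1 -0.2]
 [-3.  -3.6 -1.   0.9 -1.9  0.4 -0.2  1.2]]
rack [ 0.4578  0.2022 -0.2862] -16.399200186594975 [ 0.8  0.4  0.8  0.5 -1.8 -0.8  0.1  0.2  0.2  0.6]
hooks [[ 0.462 -0.27   0.134]
 [ 0.449 -0.395  0.134]
 [ 0.456 -0.333  0.134]]
grip [[ 0.4789 -0.1742  0.1152]]
```

step_arm(targets="0 0 0 -5.2; 0 0 0 -5.2; 2.7 2.92 0 0; 2.7 2.92 0 0; 2.7 2.92 0 0; 2.7 2.92 0 0; 2.7 2.92 0 0; 2.7 2.92 0 0; 2.7 2.92 0 0; 2.7 2.92 0 0; 2.7 2.92 0 0; 2.7 2.92 0 0", claw=5)

```text
time_s: 1.3
tcp_pos: [0.4586, 0.2001, 0.202]
ee_rot: [[0.96, -0.281, 0.001], [-0.281, -0.96, 0.0], [0.0, -0.001, -1.0]]
wrist_force: [1.5, 1.0, 0.8]
gripper_width: 0.573
gripper_force: 0.0
```

```bash
cat >> h.py <<'E'
def goto(x,y,z,yaw):
    """tool shift (cm) and turn (deg) from the measured pose; yaw = world yaw of tool x, deg, mod 180"""
    s=sense(); R=np.array(s['ee_rot']); d=R.T@(np.array([x,y,z])-s['tcp_pos'])*100
    y0=np.degrees(np.arctan2(R[1,0],R[0,0])); print('now',np.round(s['tcp_pos'],4),round(y0,2),'t',s['time_s'],'w',s['gripper_width']*8.7,'f',s['gripper_force'],np.round(s['wrist_force'],1))
    print('shift (unturned axes)',d.round(2),'turn',round(-((yaw-y0+90)%180-90),2))
E
python3 - <<'E'
from h import *
goto(.4578,.2022,.111,-16.4)
c=cap('top'); s=cap('scene')
a=c['frame'][185:235,110:190]; b=s['frame'][110:190,170:250]
cv2.imwrite('pics/c.png',np.hstack([cv2.resize(a,(640,400),interpolation=2)[:, 120:520],cv2.resize(b,(400,400),interpolation=2)]))
E
```

```text
now [0.4586 0.2001 0.202 ] -16.32 t 1.3 w 4.984051344886361 f 0.0 [1.5 1.  0.8]
shift (unturned axes) [-0.14 -0.17  9.1 ] turn 0.08
```

View pics/c.png

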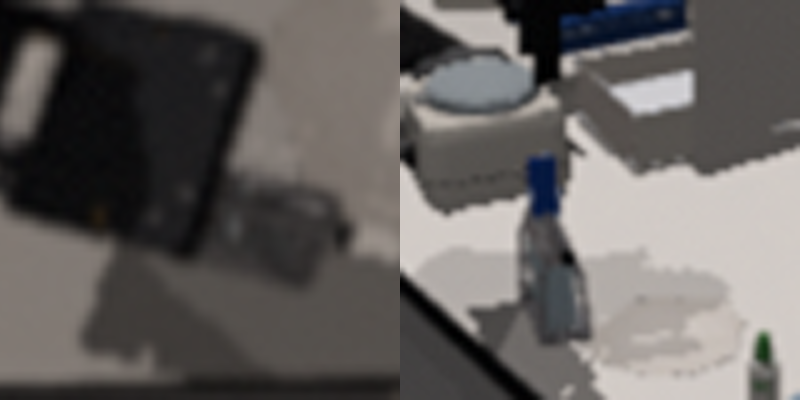

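The scene view shows the fingers directly above the blue tab (scene pixel about (199,141)). Descending to grasp.

step_arm(targets="-0.1 -0.17 3.5 0; 0 0 3.2 0; 0 0 1.8 0; 0 0 0.6 0; 0 0 0 0")

```text
time_s: 1.82
tcp_pos: [0.4569, 0.2036, 0.1093]
ee_rot: [[0.96, -0.281, -0.003], [-0.281, -0.96, -0.002], [-0.002, 0.003, -1.0]]
wrist_force: [0.6, 0.5, -0.6]
gripper_width: 0.575
gripper_force: 0.0
```

step_arm(targets="0 0 0 0; 0 0 0 0; 0 0 0 0; 0 0 0 0; 0 0 0 0; 0 0 0 0", claw=0)

```text
time_s: 2.32
tcp_pos: [0.4579, 0.2041, 0.1112]
ee_rot: [[0.96, -0.281, 0.001], [-0.281, -0.96, 0.001], [0.001, -0.001, -1.0]]
wrist_force: [1.4, 1.1, 0.4]
gripper_width: 0.204
gripper_force: 0.0
```

step_arm(targets="0 0 0 0; 0 0 0 0; 0 0 0 0; 0 0 0 0")

```text
time_s: 2.65
tcp_pos: [0.4579, 0.2041, 0.1109]
ee_rot: [[0.96, -0.281, 0.0], [-0.281, -0.96, 0.0], [0.0, -0.001, -1.0]]
wrist_force: [-0.5, 1.6, 2.3]
gripper_width: 0.132
gripper_force: 30.0
```

step_arm(targets="0 0 -2 0; 0 0 -4 0; 0 0 -4 0; 0 0 -4 0; 0 0 -3 0; 0 0 0 -5.3; 0 0 0 -5.3; 0 0 0 0")

```text
time_s: 3.32
tcp_pos: [0.457, 0.2036, 0.2802]
ee_rot: [[0.995, -0.099, -0.001], [-0.099, -0.995, -0.0], [-0.001, 0.0, -1.0]]
wrist_force: [-0.7, -0.6, -2.3]
gripper_width: 0.138
gripper_force: 30.0
```

Run:
```python
from h import *
goto(.4555,-.333,.281,-5.78)
```

```text
now [0.457  0.2036 0.2802] -5.68 t 3.3167 w 1.200406620262007 f 29.993030726909637 [-0.7 -0.6 -2.3]
shift (unturned axes) [ 5.16 53.41 -0.08] turn 0.1
```

step_arm(targets="0.2 1.9 0 0; 0.34 3.5 0 0; 0.34 3.5 0 0; 0.34 3.5 0 0; 0.34 3.5 0 0; 0.34 3.5 0 0; 0.34 3.5 0 0; 0.34 3.5 0 0; 0.34 3.5 0 0; 0.34 3.5 0 0; 0.34 3.5 0 0; 0.34 3.5 0 0")

```text
time_s: 4.32
tcp_pos: [0.4554, -0.2037, 0.2796]
ee_rot: [[0.995, -0.103, -0.002], [-0.103, -0.995, 0.001], [-0.002, -0.0, -1.0]]
wrist_force: [0.7, 0.4, -2.8]
gripper_width: 0.141
gripper_force: 30.0
```

step_arm(targets="0.34 3.5 0 0; 0.34 3.5 0 0; 0.34 3.5 0 0; 0.2 2.2 0 0; 0 0.3 0 0; 0 0 0 0; 0 0 0 0")

```text
time_s: 4.9
tcp_pos: [0.455, -0.3321, 0.2795]
ee_rot: [[0.995, -0.102, -0.002], [-0.102, -0.995, 0.001], [-0.002, -0.001, -1.0]]
wrist_force: [0.5, -0.8, -1.9]
gripper_width: 0.138
gripper_force: 30.0
```

Run:
```python
from h import *
goto(.4555,-.333,.281,-5.78)
c=cap('top','t2.png'); s=cap('scene','s2.png')
a=c['frame'][165:230,255:355]; b=s['frame'][150:270,230:350]
cv2.imwrite('pics/d.png',np.clip(1.4*np.hstack([cv2.resize(a,None,fx=4,fy=4,interpolation=2),np.zeros((260,0,3),'uint8')]).astype(float),0,255).astype('uint8'))
cv2.imwrite('pics/e.png',np.clip(1.3*cv2.resize(b,(600,600),interpolation=2).astype(float),0,255).astype('uint8'))
```

```text
now [ 0.455  -0.3321  0.2795] -5.84 t 4.9 w 1.1974832340440589 f 29.995813965797424 [ 0.5 -0.8 -1.9]
shift (unturned axes) [ 0.06  0.08 -0.15] turn -0.06
```

View pics/e.png

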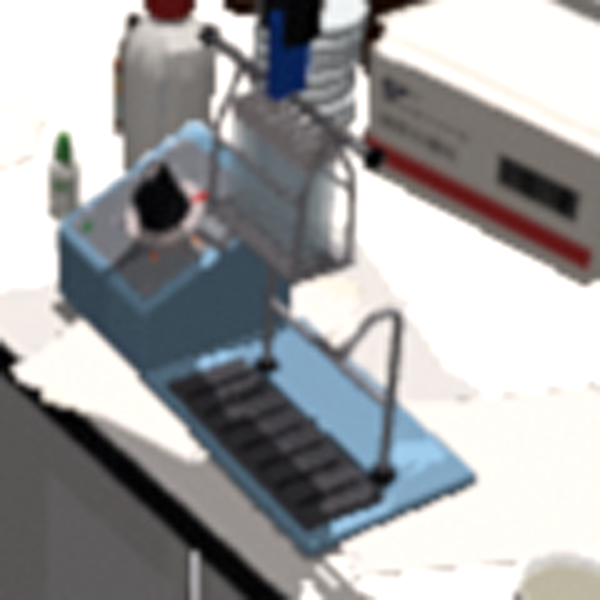

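The scene crop shows the rack held upright with its caps at e.png (208,33) and (375,157). The right hook's V bottom is near (340,355). I'll check both against the model.

Run:
```python
from h import *
p=[.4621,-.2679,-.1008]
s=cap('scene');t=cap('top')
E=lambda X:((proj(s,X)-[230,150]+.5)*5-.5).round(0)
for y in(-.128,-.002): print('hook',y,'seat/front tip/back tip/backtop x40',E(T(p,[[0,y,.130],[-.0195,y,.147],[.0195,y,.147],[.04,y,.147],[.04,y,.018]])).tolist())
print('caps exp',E(T([.4555,-.333,-.1019],[[0,.08,.2635],[0,-.08,.2635]])).tolist())
V2=(np.array([[208,33],[375,157]])+.5)/5-.5+[230,150]
for dz in(-.003,0,.003):
  f=lambda q:np.r_[(proj(s,T(q,[[0,.08,.2635+dz],[0,-.08,.2635+dz]]))-V2).ravel()]
  y=least_squares(f,[.455,-.33,-.1]); print('rack',dz,y.x.round(4),y.fun.round(2))
f=lambda q:np.r_[(proj(s,T(q[:3],[[0,.08,q[3]],[0,-.08,q[3]]]))-V2).ravel(),(q[2]+.1019)*500]
y=least_squares(f,[.455,-.33,-.1,.26]); print('rack',y.x.round(4))
print('top a.png coords of hooks', [(((proj(t,T(p,[[-.0195,y,.147],[.0195,y,.147],[.04,y,.147]]))-[240,170]+.5)*8).round(0)).tolist() for y in(-.002,-.128)])
```

```text
hook -0.128 seat/front tip/back tip/backtop x40 [[340.0, 348.0], [313.0, 334.0], [369.0, 313.0], [398.0, 302.0], [381.0, 474.0]]
hook -0.002 seat/front tip/back tip/backtop x40 [[218.0, 241.0], [192.0, 227.0], [246.0, 209.0], [273.0, 200.0], [264.0, 364.0]]
caps exp [[210.0, 37.0], [376.0, 160.0]]
rack -0.003 [ 0.4612 -0.3256 -0.0961] [ 0.1   0.37 -0.09 -0.28]
rack 0 [ 0.4576 -0.3295 -0.0991] [ 0.07  0.26 -0.06 -0.2 ]
rack 0.003 [ 0.454  -0.3334 -0.1022] [ 0.04  0.15 -0.04 -0.12]
rack [ 0.451  -0.3368 -0.1019  0.2691]
top a.png coords of hooks [[[436.0, 307.0], [443.0, 206.0], [447.0, 154.0]], [[765.0, 336.0], [770.0, 235.0], [773.0, 183.0]]]
```

View pics/d.png

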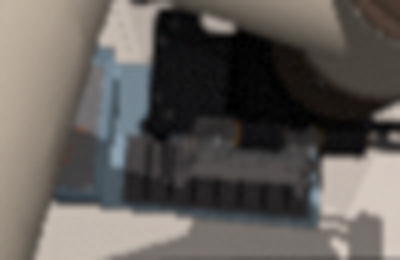

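The top view is occluded by the arm, but the scene check agrees to within a few mm: the hook projects where it is seen, and the rack caps match. Lowering.

step_arm(targets="0.06 0.1 3 0; 0 0 3.5 0; 0 0 3 0; 0 0 1.4 0; 0 0 0.8 0; 0 0 0.5 0; 0 0 0.3 0; 0 0 0 0")

```text
time_s: 5.77
tcp_pos: [0.4567, -0.3337, 0.1564]
ee_rot: [[0.995, -0.1, 0.001], [-0.1, -0.995, -0.001], [0.001, 0.001, -1.0]]
wrist_force: [-0.6, 0.3, -2.2]
gripper_width: 0.137
gripper_force: 30.0
```

Run:
```python
from h import *
goto(.4555,-.333,.150,-5.78)
```

```text
now [ 0.4567 -0.3337  0.1564] -5.72 t 5.7667 w 1.1905027023977823 f 29.994761645793915 [-0.6  0.3 -2.2]
shift (unturned axes) [-0.13 -0.06  0.64] turn 0.06
```

step_arm(targets="-0.05 0 0.2 0; 0 0 0.15 0; 0 0 0.1 0; 0 0 0.1 0; 0 0 0 0; 0 0 0 0")

```text
time_s: 6.27
tcp_pos: [0.4559, -0.3338, 0.1504]
ee_rot: [[0.995, -0.1, 0.001], [-0.1, -0.995, -0.0], [0.001, 0.0, -1.0]]
wrist_force: [2.0, 0.7, -1.9]
gripper_width: 0.135
gripper_force: 30.0
```

step_arm(targets="0 0 0.1 0; 0 0 0.1 0; 0 0 0 0; 0 0 0 0; 0 0 0 0")

```text
time_s: 6.68
tcp_pos: [0.4565, -0.3341, 0.1494]
ee_rot: [[0.995, -0.1, 0.002], [-0.1, -0.995, -0.001], [0.003, 0.001, -1.0]]
wrist_force: [1.2, 1.2, 5.1]
gripper_width: 0.134
gripper_force: 30.0
```

Run:
```python
from h import *
print(sense()['moment'])
s=cap('scene','s3.png'); b=s['frame'][170:260,240:330]
cv2.imwrite('pics/f.png',np.clip(1.3*cv2.resize(b,(600,600),interpolation=2).astype(float),0,255).astype('uint8'))
```

```text
[ 0.2857989  -0.34666924 -0.04801753]
```

View pics/f.png

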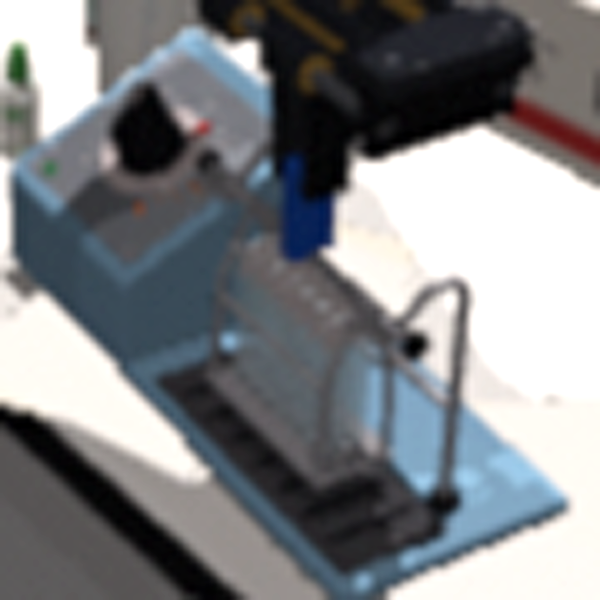

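The bar runs through the right V bottom: f.png (390,330), predicted (387,331). The left cap is at (208,160) and both ends look seated. Releasing and rising, then I'll rectify the dial panel from the first pictures.

step_arm(targets="0 0 0 0; 0 0 0 0; 0 0 0 0; 0 0 0 0; 0 0 0 0; 0 0 0 0; 0 0 0 0; 0 0 0 0", claw=4)

```text
time_s: 7.4
tcp_pos: [0.4555, -0.3336, 0.148]
ee_rot: [[0.995, -0.1, -0.0], [-0.1, -0.995, 0.0], [-0.0, -0.0, -1.0]]
wrist_force: [1.3, -0.6, -1.4]
gripper_width: 0.455
gripper_force: 0.0
```

Run:
```python
from h import *
p=[.4621,-.2679,-.1008]
a=np.radians(25); n=np.array([-np.sin(a),0,np.cos(a)]); up=np.array([np.cos(a),0,np.sin(a)]); rt=np.array([0,-1,0]); o=np.array([.02,.095,.088])
out=[]
for name in('top','scene'):
    c=cap(name); im=cv2.imread(f'pics/{name}0.png'); row=[]
    for h in(.035,.002):
        q=np.array([[-1,1],[1,1],[1,-1],[-1,-1]])*.035
        W=T(p,[o+h*n+x*rt+y*up for x,y in q])
        H=cv2.getPerspectiveTransform(proj(c,W).astype('float32'),np.float32([[0,0],[299,0],[299,299],[0,299]]))
        I=cv2.warpPerspective(im,H,(300,300),flags=cv2.INTER_CUBIC)
        I=np.clip(1.5*I.astype(float),0,255).astype('uint8'); cv2.drawMarker(I,(150,150),(0,255,0),0,10,1)
        cv2.circle(I,(150,150),int((.019 if h>.03 else .031)*299/.07),(0,255,255),1)
        row.append(I)
    out.append(np.hstack(row))
cv2.imwrite('pics/g.png',np.vstack(out))
```

```text
(no output)
```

View pics/g.png

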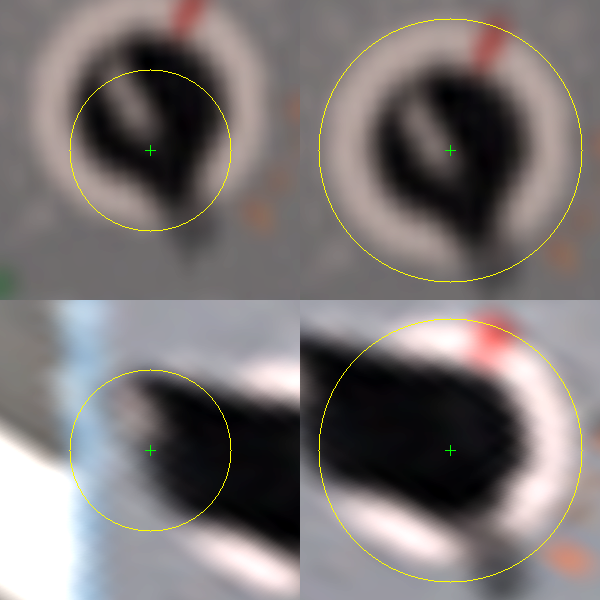

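The ring projects where expected. The red mark is at about +22°, with the tab at g.png (492,42). The white pointer is at about −31°, with its line running from (143,125) to (115,80). Rising clear of the rack, then turning.

step_arm(targets="0 0 -1.5 0; 0 0 -3.5 0; 0 0 -3.5 0; 0 0 -1.5 0; 0 0 0 -6.7; 0 0 0 -6.7; 0 0 0 -6.7; 0 0 0 -6.7; 0 0 0 -6.7; 0 0 0 0")

```text
time_s: 8.33
tcp_pos: [0.4555, -0.3336, 0.2482]
ee_rot: [[0.884, 0.467, -0.0], [0.467, -0.884, 0.0], [0.0, -0.0, -1.0]]
wrist_force: [-0.2, -0.5, -0.6]
gripper_width: 0.459
gripper_force: 0.0
```

Run:
```python
from h import *
goto(.4809,-.1743,.103,27.8); print(sense()['joints'])
```

```text
now [ 0.4555 -0.3336  0.2482] 27.87 t 8.3333 w 3.9947242195664856 f 0.0 [-0.2 -0.5 -0.6]
shift (unturned axes) [  9.69 -12.89  14.52] turn 0.07
[-1.97779618e+01  1.44438710e+01 -3.80841282e+00 -3.17890911e-03
 -7.17492716e+01  1.37645003e+02]
```

step_arm(targets="1.6 -2.15 0 0; 2.42 -3.22 0 0; 2.42 -3.22 0 0; 2.0 -2.7 0 0; 1.2 -1.6 0 0; 0 0 3.5 0; 0 0 3.5 0; 0 0 3 0; 0 0 1.5 0; 0 0 0 0; 0 0 0 0", claw=3)

```text
time_s: 9.25
tcp_pos: [0.4808, -0.1748, 0.133]
ee_rot: [[0.886, 0.464, -0.001], [0.464, -0.886, -0.0], [-0.001, -0.0, -1.0]]
wrist_force: [0.7, -0.7, 1.2]
gripper_width: 0.345
gripper_force: 0.0
```

Run:
```python
from h import *
goto(.4809,-.1743,.103,27.8)
s=cap('scene','s4.png');t=cap('top','t4.png'); b=s['frame'][160:220,230:290]; a=t['frame'][165:225,235:295]
cv2.imwrite('pics/i.png',np.clip(1.4*np.hstack([cv2.resize(x,(390,390),interpolation=2) for x in (b,a)]).astype(float),0,255).astype('uint8'))
```

```text
now [ 0.4808 -0.1748  0.133 ] 27.67 t 9.25 w 3.004105425292912 f 0.0 [ 0.7 -0.7  1.2]
shift (unturned axes) [ 0.03 -0.04  3.  ] turn -0.13
```

step_arm(targets="0 0 1 0; 0 0 0.8 0; 0 0 0.6 0; 0 0 0.4 0; 0 0 0.2 0; 0 0 0 0; 0 0 0 0")

```text
time_s: 9.93
tcp_pos: [0.4809, -0.1747, 0.1031]
ee_rot: [[0.885, 0.466, -0.0], [0.466, -0.885, -0.0], [-0.0, 0.0, -1.0]]
wrist_force: [-0.2, -0.8, 0.4]
gripper_width: 0.35
gripper_force: 0.0
```

step_arm(targets="0 0 0 0; 0 0 0 0; 0 0 0 0; 0 0 0 0; 0 0 0 0; 0 0 0 0", claw=1)

```text
time_s: 10.43
tcp_pos: [0.4809, -0.1747, 0.1032]
ee_rot: [[0.885, 0.466, 0.0], [0.466, -0.885, -0.0], [0.0, 0.0, -1.0]]
wrist_force: [-0.5, -0.2, 0.3]
gripper_width: 0.119
gripper_force: 0.0
```

Run:
```python
from h import *
st=sense(); print(st['gripper_width'],st['gripper_force'],st['moment'])
s=cap('scene','s5.png');t=cap('top','t5.png'); b=s['frame'][150:225,235:285]; a=t['frame'][170:230,245:305]
k=lambda x,w,h:cv2.resize(x,(w,h),interpolation=2)
X=np.hstack([k(b,400,600),np.vstack([k(a,400,400),k(s['frame'][175:240,240:330],400,200)])])
cv2.imwrite('pics/i.png',np.clip(1.5*X.astype(float),0,255).astype('uint8'))
print(((proj(s,[[.4809,-.1747,.103]])-[235,150]+.5)*8).round(), ((proj(s,[[.4809,-.1747,.122]])-[235,150]+.5)*8).round())
```

```text
0.11914210932948918 0.005522775052213547 [-0.05976224 -0.02181816  0.00683133]
[[201. 322.]] [[201. 283.]]
```

View pics/i.png

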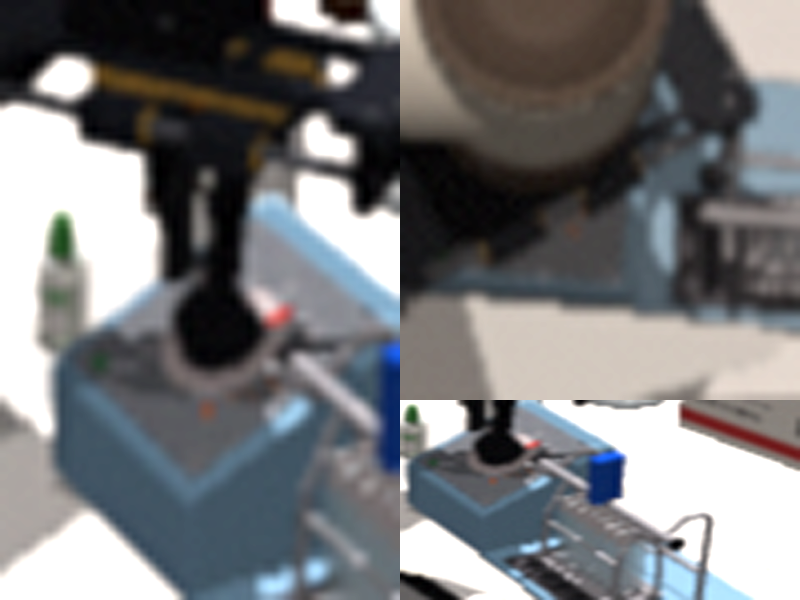

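The rack hangs in the hooks with the bar through the right V. The fingers straddle the dial, with their tips at the bar in the scene crop near (201,300). I'll close fully to see whether they hold the bar.

step_arm(targets="0 0 0 0; 0 0 0 0; 0 0 0 0", claw=0)

```text
time_s: 10.78
tcp_pos: [0.4815, -0.1751, 0.1036]
ee_rot: [[0.885, 0.466, 0.001], [0.466, -0.885, -0.001], [0.001, 0.001, -1.0]]
wrist_force: [-0.2, -0.6, 4.0]
gripper_width: 0.018
gripper_force: 2.0
```

The fingers closed to nearly nothing, and the picture shows their tips about 14 mm higher than the TCP suggests. So they closed above the bar. I'll reopen, lift slightly, then go lower while watching the force.

step_arm(targets="0 0 -1 0; 0 0 0 0; 0 0 0 0; 0 0 0 0; 0 0 0 0; 0 0 0 0; 0 0 0.5 0; 0 0 0.5 0; 0 0 0.2 0; 0 0 0.2 0; 0 0 0 0", claw=3)

```text
time_s: 11.7
tcp_pos: [0.4804, -0.1746, 0.0984]
ee_rot: [[0.885, 0.466, -0.001], [0.466, -0.885, 0.0], [-0.001, -0.001, -1.0]]
wrist_force: [0.0, -0.1, -1.0]
gripper_width: 0.348
gripper_force: 0.0
```

Run:
```python
from h import *
# where are red mark pixels, and tip of the dark fingers: compare dial area brightness now vs initial (scene)
goto(.4809,-.1743,.099,27.8)
c=cap('scene'); im=c['frame']; im0=cv2.imread('pics/scene0.png')
for I in(im0,im):
    g=I[172:204,248:276].max(2); print('\n'.join(''.join(' .:-=+*#%@'[9-min(9,int(v)//20)] for v in r) for r in g)); print('--')
for z in(.099,.115): print(proj(c,[[.4809+.466*k,-.1747-.885*k,z] for k in(-.022,.022)]).round(1)-[248,172])
```

```text
now [ 0.4804 -0.1746  0.0984] 27.75 t 11.7 w 3.0290634956996514 f 0.0 [ 0.  -0.1 -1. ]
shift (unturned axes) [ 0.06 -0.   -0.06] turn -0.05
    .+**++++++++++++++*+.   
    :+*+++++++++++++++*+.   
    :***+++++++++++-::=+.   
    :+**++++++++++=:..:=.   
    .=+*+++++++++=::::.:.   
     .-++++++++--:--:::...  
      :+++++++=::-==-::::.. 
      :++++++=::-====-::::..
      :++++--:--======--::..
      :+*+-:--=========--:::
      :+*=:-=+++=========-::
      :+=--=++%*=-========-:
      .-:-==+#@%+==========-
      .:--+**%@@#=--========
    .:-==+#%%@@@%+-::--=====
   .:-==+*%@@@@@@#-..:-=====
  .:-===+%@@@@@@@%*: .:-====
.:-=====*%@@@@@@@@%=. :=====
:-======*%@@@@@@@@@*: :=====
-======-=#@@@@@@@@@#:.:=====
=======::+@@@@@@@@@+:.:=====
=======:.=%@@@@@@@#-.:======
=======: -%@@@@@@#=..-======
+======: -#@@@%##=..-=======
=======-.-*##*=::..-=++=====
========-=**=:...:-==+**+==+
========+***=::--=====+**+++
-======+*#*+============+**+
:-=====+**++--=========-:=**
::-=====++==--========-::=**
=::-================-:::=***
+=::-==============-::-+****
--
  :%@@@@%*++*#%%@@@@@###**##

[... 255 characters left out ...]
=----
   .+%@@%+-=+*#%@@@%*=====--
   .+@@@#==*#%@@@@@%*======-
   .+@@#+=+#%@@@@@@%*+==++==
   .+%%*==*%%@@@@@@#++===+++
   .-=++++#@@@@@@@%+-=====++
  .:-==++*%@@@@@@@*-:-==+==+
..:-==+++#@@@@@@@@#=::-=+==+
::-=+++=*%@@@@@@@@%*=--===++
===+++++*%@@@@@@@@@#*++*****
***##****%@@@@@@@@@%#**#####
#######**%@@@@@@@@@%**##%###
#######**#@@@@@@@@%#**%%####
#######**#%@@@@@@%#**#%*=+**
#######***#@@@@%%#**++#+--=+
########***####*****++**+=-=
########***********###***+=-
#########***++***#######***=
*########********#######**#*
+******#*********######+=+**
++**********+*****##***--+**
+++******************++-=***
*+++***************+++++****
--
[[ 5.7 17.2]
 [17.6 20.3]]
[[ 5.7 13.2]
 [17.7 16.3]]
```

Numerically, the left fingertip shows at about z 0.115 with the TCP at 0.099, so the tips sit about 15 mm above the TCP. Going down further in small steps.

step_arm(targets="0 0 0.2 0; 0 0 0.2 0; 0 0 0.2 0; 0 0 0.2 0; 0 0 0 0")

```text
time_s: 12.17
tcp_pos: [0.4805, -0.1746, 0.0907]
ee_rot: [[0.885, 0.466, -0.001], [0.466, -0.885, 0.0], [-0.001, -0.001, -1.0]]
wrist_force: [0.3, -0.8, -1.2]
gripper_width: 0.339
gripper_force: 0.0
```

step_arm(targets="0 0 0.2 0; 0 0 0.2 0; 0 0 0 0; 0 0 0 0")

```text
time_s: 12.5
tcp_pos: [0.4807, -0.1747, 0.087]
ee_rot: [[0.885, 0.466, -0.0], [0.466, -0.885, 0.0], [-0.0, -0.0, -1.0]]
wrist_force: [-0.2, 0.1, 0.3]
gripper_width: 0.341
gripper_force: 0.0
```

step_arm(targets="0 0 0.2 0; 0 0 0.1 0; 0 0 0 0; 0 0 0 0; 0 0 0 0; 0 0 0 0; 0 0 0 0; 0 0 0 0; 0 0 0 0", claw=0.8)

```text
time_s: 13.25
tcp_pos: [0.4811, -0.1753, 0.084]
ee_rot: [[0.885, 0.466, 0.0], [0.466, -0.885, -0.001], [0.0, 0.001, -1.0]]
wrist_force: [1.7, -5.3, -4.3]
gripper_width: 0.165
gripper_force: 28.2
```

Gripped at 1.4 cm with 28 N. Turning clockwise in stages.

step_arm(targets="0 0 0 4; 0 0 0 4; 0 0 0 4; 0 0 0 4; 0 0 0 4; 0 0 0 4; 0 0 0 0")

```text
time_s: 13.83
tcp_pos: [0.4807, -0.1746, 0.0845]
ee_rot: [[0.998, 0.064, -0.0], [0.064, -0.998, 0.0], [-0.0, -0.0, -1.0]]
wrist_force: [-0.1, -1.1, 1.0]
gripper_width: 0.138
gripper_force: 29.7
```

step_arm(targets="0 0 0 4; 0 0 0 4; 0 0 0 4; 0 0 0 4; 0 0 0 4; 0 0 0 4; 0 0 0 0; 0 0 0 0")

```text
time_s: 14.5
tcp_pos: [0.4806, -0.1738, 0.0847]
ee_rot: [[0.939, -0.343, -0.0], [-0.343, -0.939, 0.001], [-0.001, -0.001, -1.0]]
wrist_force: [-3.3, 4.9, 4.6]
gripper_width: 0.141
gripper_force: 31.0
```

step_arm(targets="0 0 0 3.3; 0 0 0 3.3; 0 0 0 3.2; 0 0 0 0; 0 0 0 0; 0 0 0 0")

```text
time_s: 15.0
tcp_pos: [0.4805, -0.1734, 0.085]
ee_rot: [[0.867, -0.497, -0.0], [-0.497, -0.867, 0.002], [-0.001, -0.001, -1.0]]
wrist_force: [-4.5, 7.1, 7.2]
gripper_width: 0.146
gripper_force: 31.8
```

step_arm(targets="0 0 0 0; 0 0 0 0; 0 0 0 0; 0 0 0 0; 0 0 0 0; 0 0 0 0; 0 0 -1 0; 0 0 -2.5 0; 0 0 -3.5 0; 0 0 -3.5 0; 0 0 -2 0; 0 0 0 0", claw=3)

```text
time_s: 16.0
tcp_pos: [0.4841, -0.1755, 0.2156]
ee_rot: [[0.866, -0.5, 0.012], [-0.5, -0.866, -0.002], [0.012, -0.004, -1.0]]
wrist_force: [0.2, -0.0, 0.6]
gripper_width: 0.345
gripper_force: 0.0
```

Run:
```python
from h import *
goto(.33,.0,.21,-30)
```

```text
now [ 0.4841 -0.1755  0.2156] -29.99 t 16.0 w 3.000467688347661 f 0.0 [ 0.2 -0.   0.6]
shift (unturned axes) [-22.12  -7.5    0.33] turn 0.01
```

step_arm(targets="-1.5 -1.2 0 0; -3 -2.44 0 0; -3 -2.44 0 0; -3 -2.44 0 0; -3 -2.44 0 0; -3 -2.44 0 0; -3 -2.44 0 0; -3 -2.44 0 0; -3 -2.44 0 0; -1.5 -1.2 0 0; 0 0 0 0")

```text
time_s: 16.92
tcp_pos: [0.3559, 0.1529, 0.2095]
ee_rot: [[0.868, -0.496, 0.001], [-0.496, -0.868, 0.001], [0.0, -0.001, -1.0]]
wrist_force: [-0.0, 0.1, 0.4]
gripper_width: 0.345
gripper_force: 0.0
```

Run:
```python
from h import *
p=[.4621,-.2679,-.1008]
a=np.radians(25); n=np.array([-np.sin(a),0,np.cos(a)]); up=np.array([np.cos(a),0,np.sin(a)]); rt=np.array([0,-1,0]); o=np.array([.02,.095,.088])
def rect(c,im,h):
    q=np.array([[-1,1],[1,1],[1,-1],[-1,-1]])*.035
    H=cv2.getPerspectiveTransform(proj(c,T(p,[o+h*n+x*rt+y*up for x,y in q])).astype('float32'),np.float32([[0,0],[299,0],[299,299],[0,299]]))
    return cv2.warpPerspective(im,H,(300,300),flags=cv2.INTER_CUBIC)
c=cap('top','t6.png')
for nm in('top0','t6'):
    im=cv2.imread(f'pics/{nm}.png')
    I=rect(c,im,.035).max(2); J=rect(c,im,.002).astype(int)
    print(nm); print('\n'.join(''.join(' .:-=+*#%@'[9-min(9,int(v)//18)] for v in r[40:260:5]) for r in I[40:260:10]))
    red=(J[:,:,2]-J[:,:,1])>40; red[130:]=0; yy,xx=np.nonzero(red)
    if len(xx): print('red',xx.mean(),yy.mean(),np.degrees(np.arctan2(xx.mean()-149,145-yy.mean())))
    # scale ring centre check: bright ring centroid
```

```text
top0
+===-------===++**########***++===-------==+
==-------==++***##%%@@@@%%%%##**++=-------==
=-------=++**#**##%@@@@@@@@@@%%##*+==------=
-------=+**###***##%@@@@@@@@@@@%%#**+=------
------=+*##%#**++**#%@@@@@@@@@@@%%#**+=-----
-----=++#%%%%#*++++*#%%@@@@@@@@@@%%#*+==----
-----=+*#%%@%##**+++*#%%@@@@@@@@@@%%#*+=----
-----=+*#%@@@%%#*++++*#%%@@@@@@@@@%%#*+=----
-----=+*#%@@@@%%#*****##%%@@@@@@@@%%#*+=----
-----==+*%%@@@@%%#######%%@@@@@@@%%#*+=-----
=-----=+*#%%@@@@@%%%%%%%%@@@@@@@%%#*+==-----
=------=+*##%@@@@@@@@%%%@@@@@@@%%#*+==-----=
==------=++*##%%%@@@@@@@@@@@@@@%#*+==-----==
+==------==++**###%%%@@@@@@@@@%#*+==-----==+
++===-------==+++**##%%@@@@@@%%#*+==---===++
++++===--------====+**#%%@@@@%##*++=====++++
++++++===----------==+**#%%%%%##**++++++++++
+++++++++=====-----===++*#######****++++++++
++++++++++++++=========+***#######****++++++
+++++++++++++++++++++++++**#######****++++++
+++++++++++++++++++++++++***#####****+++++++
++++++++++++++++++++++++++**********++++++++
red 188.8780487804878 44.92886178861789 21.727133689549532
t6
===----:---==+++**#######**+++===----::--==
[... 303 characters left out ...]
@@@%%#*+=----
--:--=+*#%%@@@@@@@@%##**+**#%@@@@@%#**==----
--:---=+*#%@@@@@@@@%%##**##%@@@@@%%#*+=-----
------=+*#%%@@@@@@@%%%%##%%@@@@@%%#*+=------
=------=+*##%@@@@@@@@%%%%@@@@@@%%#*+=------=
==------=++*#%%@@@@@@@@@@@@@@%%##*+=------==
+==-------=+*#%@@@@@@@@@@%%%##**++=------===
++==------==+*#%@@@@@@@%%##**++===-----===++
+++===----==+*#%%@@@%%%###*++==------===++++
+++++=======+**#%%%%%###**+++=-----===++++++
++++++++====++*##%%%##****+++=======++++++==
++++++++++++++**######******+++++++++++++++=
+++++++++++++****######******+++++++++++++++
++++++++++++++****#######****+++++++++++++++
++++++++++++++++*************+++++++++++++++
red 188.893115942029 44.38768115942029 21.62848906503153
```

The pointer is at about +20° (18–21° depending on method) and the mark at about +21°, so the dial is well within 7°. I'll check that the rack hasn't moved since the release picture, then hand in.

Run:
```python
from h import *
c=cap('scene')['frame'].astype(int)
def blue(I,y0,y1,x0,x1):
    I=I.astype(int); m=(I[:,:,0]-I[:,:,2]>60)&(I[:,:,2]<50); m2=np.zeros_like(m); m2[y0:y1,x0:x1]=m[y0:y1,x0:x1]; yy,xx=np.nonzero(m2); return len(xx),xx.mean(),yy.mean()
for I in(cv2.imread('pics/s5.png'),c): print(blue(I,185,215,275,300))
p=proj(cap('scene'),T([.4621,-.2679,-.1008],[[0,-.065,.17]])); print(p)
s=sense(); print(s['wrist_force'],s['time_s']); print(r.finish_job())
```

```text
(31, np.float64(285.80645161290323), np.float64(195.32258064516128))
(22, np.float64(285.90909090909093), np.float64(193.63636363636363))
[[285.4963742  196.73437327]]
[ 0.82279965  0.17477839 -0.0263297 ] 17.0667
the job is handed in; nothing more can be done
None
```

The job was handed in at about 17 s; the hand-in call gave no verdict. The rack was released hanging in both hooks, and I measured the dial pointer at about 20° against the red mark at about 21°.

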